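# Crack open a sealed microscope chamber at the unloading stop and keep it ajar

### The arm

A 6-joint arm with a two-finger parallel gripper is mounted at the origin on the work surface. World frame = base frame: x ahead of the robot, y to its left, z up, the work surface at z = 0. Lengths are in m, angles in degrees, forces in N, time in s.
With the tool pointing down it reaches from about 0.225 to 0.725 m from the base axis. Payload 3.1 kg.
Tool frame: the origin (TCP) lies midway between the tips of the shut fingers; the grasp point (between the pads) lies 19 mm behind it; z points along the fingers, y is the direction in which the jaws open and shut (so a half turn about z gives the same grasp; the last joint's range is limited). The gripper opens to 85 mm and grips with 20 to 120 N. Pads are 22 mm wide; open, the fingers measure 114 mm over their backs; the gripper's body (76 mm by 85 mm) begins 54 mm behind the grasp point. The pads swing forward as they close: fully open they stand 13 mm farther back than shut.
Start: joints at [59.943, 2.75, 5.684, 92.934, 0, 82.678], TCP at [0.203, 0.484, 0.231] pointing down, gripper open.
Joint ranges: [-166.93, 166.93], [-56.73, 111.36], [-69.38, 81.34], [-121.58, 131.49], [-85.45, 84.26], [-180, 180]. Speed limits (degrees/s): [159.86, 159.86, 180, 180, 180, 180].

### API

Orientations are given as a 3x3 rotation matrix whose columns are the frame's x, y, z axes.
In Python, from cell import env gives the robot as it stands. The module is installed in compiled form; this text tells all that it offers.
- The arm moves only by the shell command python3 -m creep 'ROWS'. ROWS is JSON, a list of rows, each an object of numbers: "dx", "dy", "dz": the shift along the tool's x, y, z scaled (see below); "spin": the turn about the tool's z scaled (see below); "hand": the opening, from -1 (shut) to 1 (fully open). In form: [{"dx": .., "dy": .., "dz": .., "spin": .., "hand": ..}, ...]. A call has 1 to 5 rows; each row is the pose to reach, as a shift and turn from the pose commanded when the call began, along the tool's axes at that moment; what a row does not reach only later rows make up. The controller multiplies each number of a shift by 500 mm and each number of a turn by 30 degrees. A row lasts 1/12 s, in which the tool goes at most 41.7 mm and 7.16 degrees, less where a joint would pass 70% of its speed; a pose out of reach is approached as far as the arm can. A call with a number of a shift or a turn outside -1 to 1 is refused whole. A call with a gripper value outside its range is refused whole. The fingers move at their own pace and stop on an object; the grip force is fixed at half the most. Time passes only in rows, so rows that repeat a pose let the fingers close. It gives the time, the measured TCP pose, the force and the opening at its end, in the units of the state.
- env.observe(): the state, without advancing time (a new reading comes with each control period).
- env.snapshot(name): name is "scene" or "top" or "wrist"; returns (picture, depth): 420x560x3 uint8, blue, green, red; 420x560 float32, m along the optical axis (not along the pixel's ray), 0 where there is no reading.
- env.get_calibration(name): a dict with "K" (3x3 intrinsics, pixels), "k1" (the pictures are not rectified: a ray, as slopes to the right and down, at radius r is drawn at 1 + k1 r^2 times it, then the intrinsics apply), "xyz" and "orientation" of the camera in the world. Camera axes: x right, y up, looking along -z (the intrinsics and any distortion apply to the point x, -y, -z); pixel columns grow to the right and rows downward; lengths in m; the calibration is good to about 2 mm. A picture is of the moment at which its call begins: read the wrist's pose just before it. get_calibration takes no time and is no camera call; for the wrist camera it gives the pose at the moment of the call.
- env.close_job(): hands the job in, once; it reports no verdict.
The state is a dict: "t": time; "joint_pos": joint angles; "dq": joint speeds; "joint_torque": joint torques, N m; "tcp_pos": TCP position; "tool_rot": TCP orientation; "force": force on the tool from outside, world axes, zero at the start; "moment": the same for the moment, N m; "finger_gap": opening from 0.0 (shut) to 1.0 (fully open).
Only numpy, scipy, OpenCV 4.12 (cv2) and the standard library are available. Lean on these libraries where they do the work, as an engineer would, in place of code of your own. Each camera call takes 0.05 s, during which the arm holds its last target.

### The job

Slide the sample-chamber carriage out from the microscope until it rests against the end stop of its slide, leaving the chamber closed on the way. Then pull the chamber's stuck lid free of its gasket and hold it slightly open, with a gap of about a finger or two (15 to 25 mm) at the tab side, without letting the lid fly wide open or the carriage leave the stop. Finish while still holding the lid ajar in the gripper, and leave the other things on the bench where they are.

Things in the scene. Friction and masses are not known exactly. Their poses are not given: they have to be found in the camera images.
- carriage (a joint): position of the carriage on its slide, m: 0 = chamber under the objective, 0.460 = against the end stop (the stop at the end of the slide far from the microscope). Starts between 0.20 and 0.30. It stays where it is left; sliding it takes about 3.5 N, a little more when fast.
- lid (a joint): opening angle of the chamber's hinged lid, rad: 0 = shut, grows as the tab side rises (0.2 rad is about 23 mm of gap at the tab side). The gasket sticks: it takes about 12 to 15 N of upward pull at the tab to break it free, the pull then drops off, and is gone beyond 0.06 rad (7 mm), where only the lid's weight (1 to 2.5 N at the tab) is left. A lid let go after that drops back to about 0.06 rad and does not reseal by itself.
- carriage_post (a point): Point on the axis of the upright steel post that stands on the carriage's aluminium plate, for sliding the carriage: post 18 mm diameter, 75 mm tall; this point is 27 mm below its top and 48 mm above the plate. It stands 125 mm from the chamber's centre, on the end-stop side. Axes as the slide: z up, -y along the slide towards the end stop (away from the microscope), x across it, away from the robot.
- lid_tab (a point): Centre of the black upright tab on the lid's near (robot-side) edge: 22 mm along x, 14 mm along y, standing 44 mm above the lid's top plate; this point is 24 mm above that top plate and 20 mm below the tab's top. Axes turn with the lid; shut, z is up, x across the slide away from the robot, and -y along the slide towards the end stop. The chamber is a steel box 110 x 110 mm, its lid 116 x 116 x 12 mm with a round window.
- lid_hinge (a point): Middle of the lid's hinge, at the level of the lid's underside along its far edge; the hinge line runs along y (parallel to the slide). With the lid shut the tab point is 98 mm to -x and 36 mm above it. Axes turn with the lid.
- slide_box: Bystander, leave alone: flat two-tone plastic box for glass slides, 87 x 102 x 34 mm. Origin at the centre of its underside.
- jar: Bystander, leave alone: small amber glass sample jar, 48 mm diameter, 65 mm tall. Origin at the centre of its underside.
- dish: Bystander, leave alone: shallow glass dish, 84 mm diameter, 16 mm tall. Origin at the centre of its underside.
- objective: Bystander, leave alone: loose steel microscope objective standing upright, 34 mm diameter, 50 mm tall. Origin at the centre of its underside.
- wash_bottle: Bystander, leave alone: white plastic bottle, 64 mm diameter, 160 mm tall. Origin at the centre of its underside.
- driver: Bystander, leave alone: screwdriver with black handle, lying, about 200 mm long. Origin at the centre of its underside.
- tray: Bystander, leave alone: white three-part plastic tray, 120 x 160 x 25 mm. Origin at the centre of its underside.

How it is judged:
By the outcome, as a careful person would: the job done as asked, in the order asked, and still so for the second after the job is handed in, while the arm keeps its last pose, push and grip.
It also fails if it takes over 48 s, if anything falls off the work surface, if the arm or the gripper's body presses on something with over 40 N, if the wrist force passes 120 N, or if a joint passes its speed limit or range.

## Working session

There is one attempt and no reset: what is moved stays moved. The work goes in short steps, Python scripts to look and compute and a shell command to move; the robot and the scene stay as the last step left them, time stands still between calls to the robot, and variables do not carry over. Pictures are saved under pics/ and viewed, and the job is handed in when it is done.

```bash
mkdir -p pics; python3 - <<'E'
from cell import env
import cv2,numpy as np,json
s=env.observe();print(s)
for n in ["scene","top","wrist"]:
    c=env.get_calibration(n);print(n,c)
    p,d=env.snapshot(n);cv2.imwrite(f"pics/{n}0.png",p);np.save(f"pics/{n}0d.npy",d)
E
```

```text
{'t': 0.0, 'joint_pos': array([5.99421970e+01, 2.79177531e+00, 5.59138072e+00, 9.29349523e+01,
       8.77772233e-04, 8.26774084e+01]), 'dq': array([-0.03981715, -0.10198801, -0.00607446,  0.03117661,  0.03193127,
        0.07151555]), 'joint_torque': array([-1.22246374e-04, -3.38786566e+01,  3.20012712e+01,  2.05788016e-02,
       -2.32981274e-04,  4.86471663e-06]), 'tcp_pos': array([0.20259307, 0.48366168, 0.2301253 ]), 'tool_rot': array([[-9.22300559e-01,  3.86471536e-01, -1.19644610e-03],
       [ 3.86473259e-01,  9.22298363e-01, -2.03689911e-03],
       [ 3.16276755e-04, -2.34102761e-03, -9.99997210e-01]]), 'force': array([ 0.0771012 , -0.98370468,  0.95170521]), 'moment': array([-0.02514535,  0.00980317, -0.01067461]), 'finger_gap': 0.9993122206881739}
scene {'K': array([[423.26785778,   0.        , 279.35099067],
       [  0.        , 423.26785778, 213.88411653],
       [  0.        ,   0.        ,   1.        ]]), 'k1': -0.07900639782286549, 'xyz': array([ 0.93008458, -0.65406599,  0.86543253]), 'orientation': array([[ 0.84661439, -0.3894664 ,  0.36271201],
       [ 0.5322055
[... 231 characters left out ...]
.        ]]), 'k1': 0.02437937360477338, 'xyz': array([ 0.26680414, -0.03579698,  1.69524005]), 'orientation': array([[ 9.26946470e-03,  9.86035207e-01, -1.66278823e-01],
       [-9.99956803e-01,  9.25423059e-03, -8.66418886e-04],
       [ 6.84463043e-04,  1.66279671e-01,  9.86078396e-01]])}
wrist {'K': array([[334.77219452,   0.        , 275.35282522],
       [  0.        , 334.77219452, 209.97548063],
       [  0.        ,   0.        ,   1.        ]]), 'k1': -0.03224555483998203, 'xyz': array([0.12598505, 0.51433449, 0.373131  ]), 'orientation': array([[ 0.38696287, -0.87448165, -0.29247492],
       [ 0.92208965,  0.36586964,  0.12605584],
       [-0.00322582, -0.31846703,  0.94792845]])}
```

View pics/scene0.png

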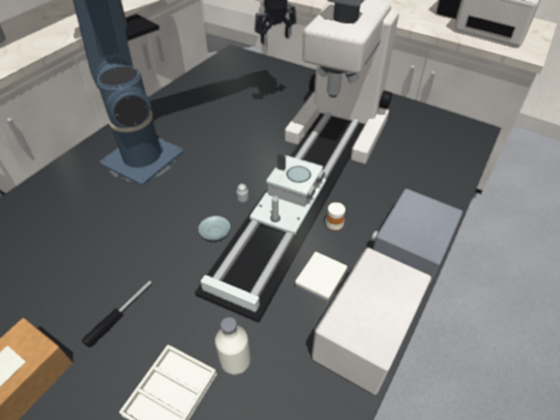

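View pics/top0.png

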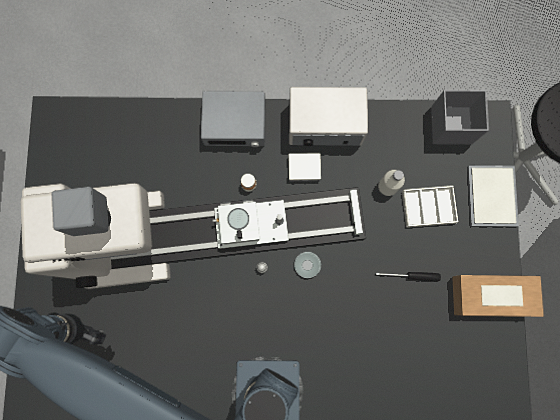

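View pics/wrist0.png

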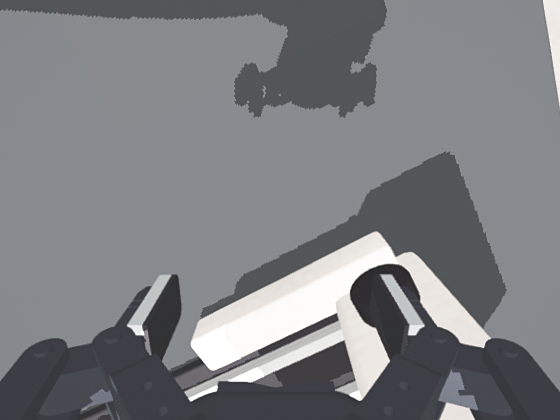

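The scene view shows the post at about (275,205) and the tab at (282,162). In the top view the post is near (280,220), the tab near (239,235), and the end stop near (356,212). The wrist view shows only the microscope's foot. I'll zoom in on the first two.

```bash
cat > h.py <<'E'
import numpy as np,cv2
from cell import env
def ray(c,u,v):
    K=c["K"];x=(u-K[0,2])/K[0,0];y=(v-K[1,2])/K[1,1]
    a,b=x,y
    for _ in range(20):
        f=1+c["k1"]*(a*a+b*b);a,b=x/f,y/f
    return np.array(c["xyz"]),np.array(c["orientation"])@np.array([a,-b,-1.])
def pt(c,u,v,d): o,r=ray(c,u,v);return o+r*d
def onz(c,u,v,z): o,r=ray(c,u,v);return o+r*(z-o[2])/r[2]
def tri(rs):
    A=np.zeros((3,3));b=np.zeros(3)
    for o,r in rs:
        r=r/np.linalg.norm(r);P=np.eye(3)-np.outer(r,r);A+=P;b+=P@o
    p=np.linalg.solve(A,b);
    return p,[np.linalg.norm((np.eye(3)-np.outer(r,r)/(r@r))@(p-o)) for o,r in rs]
def crop(img,u0,v0,u1,v1,k,name):
    cv2.imwrite(name,cv2.resize(img[v0:v1,u0:u1],None,fx=k,fy=k,interpolation=cv2.INTER_NEAREST))
def proj(c,p):
    q=np.array(c["orientation"]).T@(np.array(p)-c["xyz"]);a,b=q[0]/-q[2],-q[1]/-q[2]
    f=1+c["k1"]*(a*a+b*b);K=c["K"];return K[0,0]*a*f+K[0,2],K[1,1]*b*f+K[1,2]
E
python3 - <<'E'
from h import *
crop(cv2.imread("pics/scene0.png"),190,140,350,310,3.5 and 3,"pics/sc0.png")
crop(cv2.imread("pics/top0.png"),205,180,375,270,4,"pics/tc0.png")
E
```

```text
(no output)
```

View pics/sc0.png

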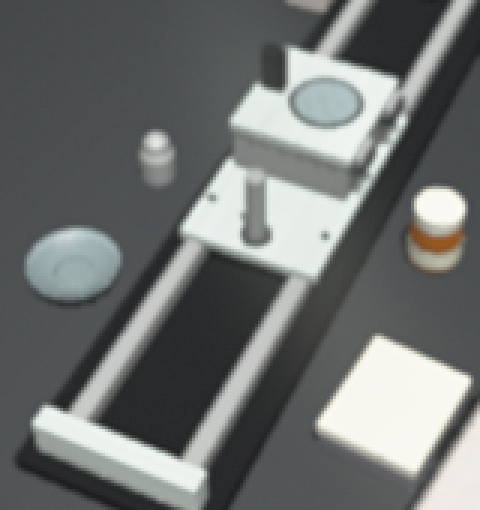

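View pics/tc0.png

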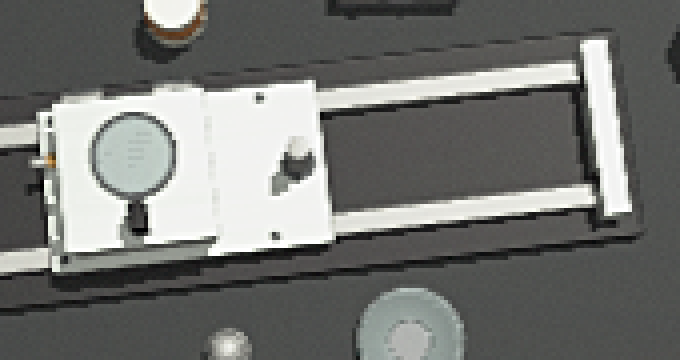

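```bash
python3 - <<'E'
from h import *
np.set_printoptions(precision=4,suppress=True)
cs,ct=env.get_calibration("scene"),env.get_calibration("top")
ds,dt=np.load("pics/scene0d.npy"),np.load("pics/top0d.npy")
print("post top",tri([ray(cs,275.5,197.3),ray(ct,279.8,216)]), pt(ct,280,216,dt[216,280]),pt(cs,275,199,ds[199,275]))
print("tab top",tri([ray(cs,281,156),ray(ct,239.3,231)]), pt(ct,239,234,dt[234,239]),dt[228:242,239])
# lid plane, plate plane
for n,u,v in [("lid",225,212),("lid",252,210),("lid",222,240),("plate",264,212),("plate",282,205),("stop",354,200),("stop",358,225),("rail far",300,203),("rail far",340,199.5),("rail near",300,234),("rail near",340,230),("dish",308,265),("obj",262,266),("jar",248,181)]:
    print(n,pt(ct,u,v,dt[int(v),int(u)]))
print("stop scene",[pt(cs,u,v,ds[v,u]) for u,v in((206,282),(254,303))])
E
```

```text
post top (array([ 0.5268, -0.0335,  0.1279]), [np.float64(0.0007928646290072007), np.float64(0.0007928646290073069)]) [ 0.5276 -0.0346  0.1198] [ 0.5282 -0.0365  0.1254]
tab top (array([0.4741, 0.0825, 0.156 ]), [np.float64(0.0024428527798956174), np.float64(0.0024428527798955836)]) [0.4691 0.0859 0.141 ] [1.6125 1.6076 1.5607 1.5616 1.5597 1.564  1.5663 1.5586 1.5633 1.562
 1.5897 1.6095 1.6037 1.5976]
lid [0.5415 0.1332 0.1008]
lid [0.5481 0.0509 0.1028]
lid [0.4549 0.1393 0.1065]
plate [0.5525 0.0161 0.0436]
plate [ 0.5748 -0.0405  0.0476]
stop [ 0.5916 -0.267   0.0546]
stop [ 0.5113 -0.2775  0.0601]
rail far [ 0.583  -0.0976  0.0411]
rail far [ 0.5964 -0.2251  0.0362]
rail near [ 0.4853 -0.0983  0.0301]
rail near [ 0.4983 -0.224   0.0374]
dish [ 0.3896 -0.125   0.0043]
obj [0.3817 0.0196 0.0525]
jar [0.6473 0.0672 0.0652]
stop scene [array([ 0.5018, -0.2878,  0.0582]), array([ 0.6243, -0.2737,  0.0563])]
```

```bash
cat >> h.py <<'E'
def go(x,y,z,yaw):
    "print scaled tool-axis shift to a world TCP target; yaw = world heading of tool y, deg"
    s=env.observe();R=s["tool_rot"];d=R.T@(np.array([x,y,z])-s["tcp_pos"])
    cur=np.degrees(np.arctan2(R[1,1],R[0,1]))
    print("t %.2f tcp %s yaw %.2f F %s gap %.3f"%(s["t"],np.round(s["tcp_pos"],4),cur,np.round(s["force"],1),s["finger_gap"]))
    print("dx %.4f dy %.4f dz %.4f spin %.4f  dist %.0fmm"%(*(d/0.5),-((yaw-cur+180)%360-180)/30,1e3*np.linalg.norm(d)))
E
python3 - <<'E'
from h import *
c=env.get_calibration("top")
for n,a in dict(far=((300,203),(340,199.5)),near=((300,234),(340,230))).items():
    p=[onz(c,*q,0.036) for q in a];print(n,p,np.degrees(np.arctan2(*(p[1]-p[0])[:2])))
print("plate end",onz(c,205+318/4,180+85/4,.046),onz(c,205+332/4,180+240/4,.046))
print("stop inner",onz(c,205+581/4,180+45/4,.057),onz(c,205+605/4,180+215/4,.057))
go(.27,.1,.231,96)
E
```

```text
far [array([ 0.58394676, -0.09775933,  0.036     ]), array([ 0.59647734, -0.22508008,  0.036     ])] 174.3792011217305
near [array([ 0.48454474, -0.09805529,  0.036     ]), array([ 0.49845554, -0.2241453 ,  0.036     ])] 173.70434173600393
plate end [ 0.58721143 -0.04832687  0.046     ] [ 0.46398124 -0.06023258  0.046     ]
stop inner [ 0.61910133 -0.25521878  0.057     ] [ 0.4842379  -0.27214292  0.057     ]
t 0.15 tcp [0.2026 0.4838 0.2304] yaw 67.27 F [ 0.5 -0.1 -0.1] gap 1.002
dx -0.4209 dy -0.6559 dz -0.0002 spin -0.9578  dist 390mm
```

```bash
python3 -m creep '[{"dx":-0.42,"dy":-0.656,"dz":0,"spin":-0.957,"hand":1},{"dx":-0.42,"dy":-0.656,"dz":0,"spin":-0.957,"hand":1},{"dx":-0.42,"dy":-0.656,"dz":0,"spin":-0.957,"hand":1},{"dx":-0.42,"dy":-0.656,"dz":0,"spin":-0.957,"hand":1},{"dx":-0.42,"dy":-0.656,"dz":0,"spin":-0.957,"hand":1}]'; python3 -c "
from h import *
go(.27,.1,.231,96)"
```

```text
t: 0.57
tcp_pos: [0.2373, 0.2858, 0.2309]
tool_rot: [[-0.994, -0.11, -0.0], [-0.11, 0.994, -0.0], [0.0, -0.0, -1.0]]
force: [1.5, -1.3, 0.9]
finger_gap: 1.0
t 0.57 tcp [0.2373 0.2858 0.2309] yaw 96.31 F [ 1.5 -1.3  0.9] gap 1.000
dx -0.0242 dy -0.3766 dz -0.0001 spin 0.0103  dist 189mm
```

```bash
python3 -m creep '[{"dx":-0.024,"dy":-0.377,"dz":0,"spin":0.01,"hand":1},{"dx":-0.024,"dy":-0.377,"dz":0,"spin":0.01,"hand":1},{"dx":-0.024,"dy":-0.377,"dz":0,"spin":0.01,"hand":1},{"dx":-0.024,"dy":-0.377,"dz":0,"spin":0.01,"hand":1},{"dx":-0.024,"dy":-0.377,"dz":0,"spin":0.01,"hand":1}]'; python3 -c "
from h import *
go(.45,-.02,.25,96)"
```

```text
t: 0.98
tcp_pos: [0.2689, 0.0979, 0.2314]
tool_rot: [[-0.995, -0.096, 0.001], [-0.096, 0.995, -0.002], [-0.001, -0.002, -1.0]]
force: [1.7, 0.5, 0.5]
finger_gap: 0.998
t 0.98 tcp [0.2689 0.0979 0.2314] yaw 95.51 F [1.7 0.5 0.5] gap 0.998
dx -0.3379 dy -0.2695 dz -0.0366 spin -0.0163  dist 217mm
```

```bash
python3 -m creep '[{"dx":-0.338,"dy":-0.269,"dz":-0.037,"spin":-0.016,"hand":1},{"dx":-0.338,"dy":-0.269,"dz":-0.037,"spin":-0.016,"hand":1},{"dx":-0.338,"dy":-0.269,"dz":-0.037,"spin":-0.016,"hand":1},{"dx":-0.338,"dy":-0.269,"dz":-0.037,"spin":-0.016,"hand":1},{"dx":-0.338,"dy":-0.269,"dz":-0.037,"spin":-0.016,"hand":1}]'
python3 -m creep '[{"dx":0,"dy":-0.01,"dz":0,"spin":0,"hand":1},{"dx":0,"dy":-0.01,"dz":0,"spin":0,"hand":1}]'; python3 -c "
from h import *
go(.527,-.034,.25,96)
c=env.get_calibration('wrist');p,d=env.snapshot('wrist');cv2.imwrite('pics/w1.png',p);np.save('pics/w1d.npy',d)
import pickle;pickle.dump(c,open('pics/w1c.pkl','wb'))"
```

```text
t: 1.4
tcp_pos: [0.4447, -0.0133, 0.2491]
tool_rot: [[-0.994, -0.106, -0.0], [-0.106, 0.994, 0.0], [-0.0, 0.0, -1.0]]
force: [0.6, 0.2, 1.3]
finger_gap: 1.003
t: 1.57
tcp_pos: [0.4447, -0.0182, 0.2472]
tool_rot: [[-0.995, -0.104, -0.004], [-0.104, 0.995, 0.001], [0.004, 0.001, -1.0]]
force: [-1.5, 1.5, -0.1]
finger_gap: 0.997
t 1.57 tcp [ 0.4447 -0.0182  0.2472] yaw 95.98 F [-1.5  1.5 -0.1] gap 0.997
dx -0.1603 dy -0.0486 dz -0.0063 spin -0.0007  dist 84mm
```

View pics/w1.png

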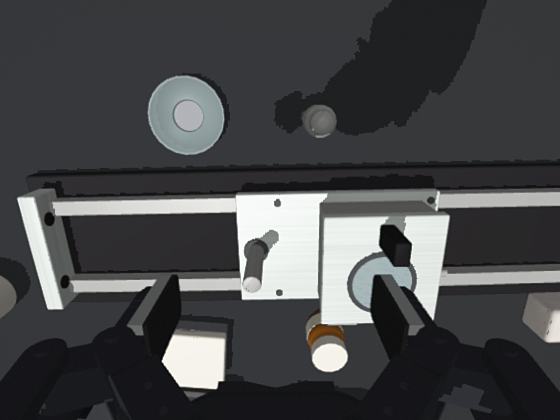

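Wrist view: post top at (252,285), base at (257,248). The tab is at (395,245), the stop's inner edge at about x=50–70, the dish at (187,115) and the objective at (320,121).

```bash
python3 - <<'E'
from h import *
import pickle
np.set_printoptions(precision=4,suppress=True)
c=pickle.load(open('pics/w1c.pkl','rb'));d=np.load('pics/w1d.npy');p=cv2.imread('pics/w1.png')
cs,ct=env.get_calibration("scene"),env.get_calibration("top")
print("post top",tri([ray(c,252,285),ray(cs,275.5,197.3),ray(ct,279.8,216)]),pt(c,252,285,d[285,252]))
print("tab depth",pt(c,400,252,d[252,400]),pt(c,398,258,d[258,398]))
for u,v in [(340,290),(430,290),(340,220),(260,210),(290,290)]: print(u,v,pt(c,u,v,d[v,u]))
# rail near line
for u0,u1,r0,r1 in [(80,220,195,220),(80,130,265,300),(450,550,185,220)]:
    g=cv2.cvtColor(p,cv2.COLOR_BGR2GRAY)
    us=[];vs=[]
    for u in range(u0,u1,10):
        m=[v for v in range(r0,r1) if g[v,u]>120]
        if m: us.append(u);vs.append(np.mean(m))
    q=np.array([onz(c,a,b,.036) for a,b in zip(us,vs)]);f=np.polyfit(q[:,1],q[:,0],1);print("rail slope deg",np.degrees(np.arctan(f[0])),len(us))
crop(p,220,180,460,330,3,"pics/w1c.png")
E
```

```text
post top (array([ 0.5256, -0.0326,  0.125 ]), [np.float64(0.001985881428482039), np.float64(0.0017917941643402174), np.float64(0.0017433751402109456)]) [ 0.5247 -0.0327  0.1227]
tab depth [0.4669 0.0826 0.149 ] [0.4722 0.0821 0.1492]
340 290 [0.5327 0.0534 0.104 ]
430 290 [0.5232 0.1415 0.1054]
340 220 [0.4601 0.0411 0.1049]
260 210 [ 0.3627 -0.0282  0.3905]
290 290 [0.5722 0.011  0.0475]
rail slope deg -7.237090877504825 14
rail slope deg -6.4629576946845395 5
rail slope deg -7.15929533919994 10
```

View pics/w1c.png

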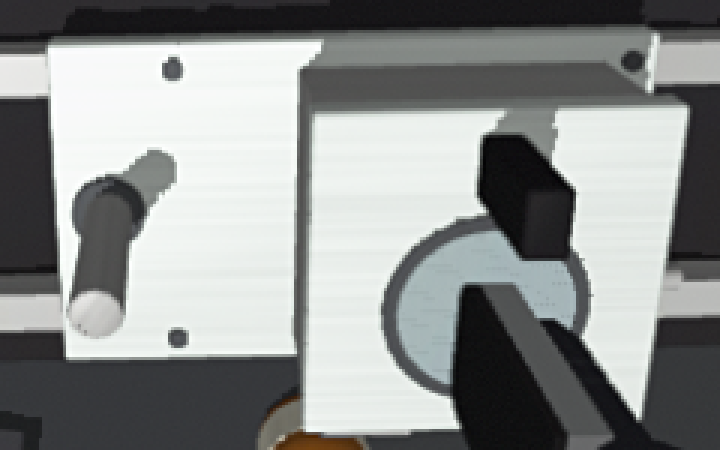

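```bash
python3 -c "
from h import *
go(.525,-.033,.19,96.5)"
```

```text
t 1.62 tcp [ 0.4438 -0.017   0.2481] yaw 96.05 F [0.5 0.2 0.5] gap 1.000
dx -0.1586 dy -0.0490 dz 0.1157 spin -0.0149  dist 101mm
```

```bash
python3 -m creep '[{"dx":-0.159,"dy":-0.049,"dz":0.0,"spin":-0.015,"hand":1},{"dx":-0.159,"dy":-0.049,"dz":0.058,"spin":-0.015,"hand":1},{"dx":-0.159,"dy":-0.049,"dz":0.116,"spin":-0.015,"hand":1},{"dx":-0.159,"dy":-0.049,"dz":0.116,"spin":-0.015,"hand":1},{"dx":-0.159,"dy":-0.049,"dz":0.116,"spin":-0.015,"hand":1}]'; python3 -c "
from h import *
go(.525,-.033,.078,96.5)
p,d=env.snapshot('wrist');cv2.imwrite('pics/w2.png',p)"
```

```text
t: 2.03
tcp_pos: [0.5227, -0.0308, 0.189]
tool_rot: [[-0.993, -0.116, -0.007], [-0.116, 0.993, 0.002], [0.006, 0.002, -1.0]]
force: [0.1, -0.4, 1.7]
finger_gap: 1.005
t 2.03 tcp [ 0.5227 -0.0308  0.189 ] yaw 96.68 F [ 0.1 -0.4  1.7] gap 1.005
dx -0.0055 dy -0.0053 dz 0.2219 spin 0.0061  dist 111mm
```

View pics/w2.png

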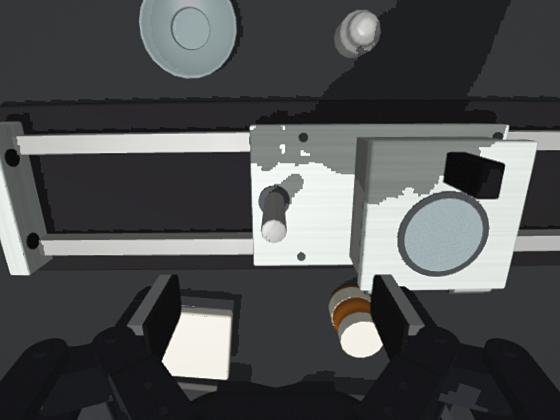

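Post top is at (274,231), centred between the fingers (columns 150–400), so I'm descending.

```bash
python3 -m creep '[{"dx":-0.004,"dy":-0.004,"dz":0.07,"spin":0,"hand":1},{"dx":-0.004,"dy":-0.004,"dz":0.14,"spin":0,"hand":1},{"dx":-0.004,"dy":-0.004,"dz":0.19,"spin":0,"hand":1},{"dx":-0.004,"dy":-0.004,"dz":0.22,"spin":0,"hand":1},{"dx":-0.004,"dy":-0.004,"dz":0.22,"spin":0,"hand":1}]'; python3 -c "
from h import *
go(.525,-.033,.078,96.5)
p,d=env.snapshot('wrist');cv2.imwrite('pics/w3.png',p)
p,d=env.snapshot('scene');crop(p,190,110,350,310,3,'pics/s3.png')"
```

```text
t: 2.5
tcp_pos: [0.526, -0.0332, 0.0808]
tool_rot: [[-0.993, -0.116, -0.002], [-0.116, 0.993, 0.001], [0.002, 0.001, -1.0]]
force: [-0.7, -0.6, -0.0]
finger_gap: 1.001
t 2.50 tcp [ 0.526  -0.0332  0.0808] yaw 96.65 F [-0.7 -0.6 -0. ] gap 1.001
dx 0.0019 dy 0.0007 dz 0.0055 spin 0.0051  dist 3mm
```

View pics/w3.png

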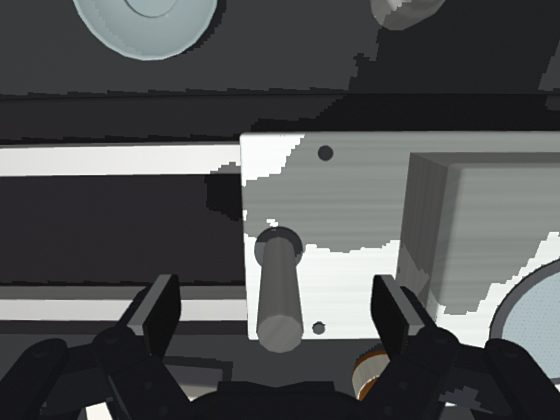

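View pics/s3.png

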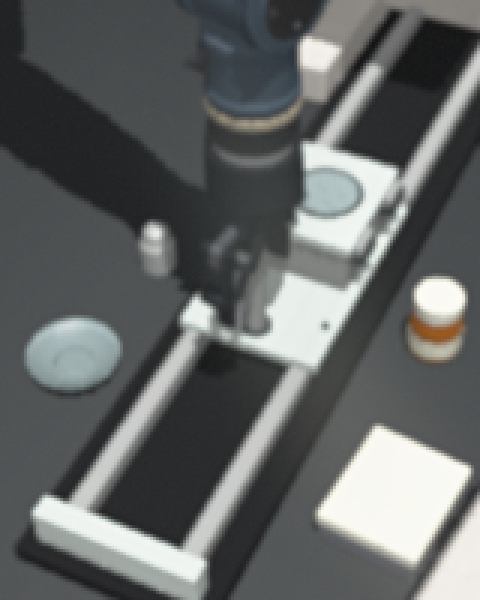

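The post stands at column ~280 between the fingers, clear of both and of the chamber. Closing the gripper.

```bash
python3 -m creep '[{"dx":0,"dy":0,"dz":0.004,"spin":0,"hand":-1},{"dx":0,"dy":0,"dz":0.004,"spin":0,"hand":-1},{"dx":0,"dy":0,"dz":0.004,"spin":0,"hand":-1},{"dx":0,"dy":0,"dz":0.004,"spin":0,"hand":-1},{"dx":0,"dy":0,"dz":0.004,"spin":0,"hand":-1}]'; python3 -m creep '[{"dx":0,"dy":0,"dz":0,"spin":0,"hand":-1},{"dx":0,"dy":0,"dz":0,"spin":0,"hand":-1},{"dx":0,"dy":0,"dz":0,"spin":0,"hand":-1}]'; python3 -c "
from h import *
go(.525,-.033,.078,96.5)"
```

```text
t: 3.02
tcp_pos: [0.5285, -0.0343, 0.0801]
tool_rot: [[-0.993, -0.115, 0.001], [-0.115, 0.993, -0.0], [-0.001, -0.0, -1.0]]
force: [0.0, 0.2, 0.2]
finger_gap: 0.297
t: 3.27
tcp_pos: [0.5284, -0.0335, 0.0802]
tool_rot: [[-0.993, -0.115, 0.001], [-0.115, 0.993, 0.001], [-0.001, 0.001, -1.0]]
force: [-1.8, 2.8, 5.4]
finger_gap: 0.194
t 3.27 tcp [ 0.5284 -0.0335  0.0802] yaw 96.63 F [-1.8  2.8  5.4] gap 0.194
dx 0.0066 dy 0.0018 dz 0.0043 spin 0.0043  dist 4mm
```

```bash
python3 -m creep '[{"dx":0,"dy":-0.01,"dz":0,"spin":0,"hand":-1},{"dx":0,"dy":-0.03,"dz":0,"spin":0,"hand":-1},{"dx":0,"dy":-0.06,"dz":0,"spin":0,"hand":-1},{"dx":0,"dy":-0.09,"dz":0,"spin":0,"hand":-1},{"dx":0,"dy":-0.12,"dz":0,"spin":0,"hand":-1}]'; python3 -c "
from h import *
go(.55,-.24,.078,96.5)"
```

```text
t: 3.68
tcp_pos: [0.5358, -0.093, 0.0802]
tool_rot: [[-0.993, -0.116, 0.002], [-0.116, 0.993, 0.002], [-0.003, 0.002, -1.0]]
force: [1.0, 4.2, 4.9]
finger_gap: 0.198
t 3.68 tcp [ 0.5358 -0.093   0.0802] yaw 96.69 F [1.  4.2 4.9] gap 0.198
dx 0.0061 dy -0.2952 dz 0.0037 spin 0.0063  dist 148mm
```

```bash
python3 -m creep '[{"dx":0,"dy":-0.04,"dz":0,"spin":0,"hand":-1},{"dx":0,"dy":-0.08,"dz":0,"spin":0,"hand":-1},{"dx":0,"dy":-0.12,"dz":0,"spin":0,"hand":-1},{"dx":0,"dy":-0.16,"dz":0,"spin":0,"hand":-1},{"dx":0,"dy":-0.19,"dz":0,"spin":0,"hand":-1}]'; python3 -c "
from h import *
go(.55,-.24,.078,96.5)
p,d=env.snapshot('top');crop(p,205,170,375,270,4,'pics/t4.png')"
```

```text
t: 4.1
tcp_pos: [0.5479, -0.1889, 0.0802]
tool_rot: [[-0.993, -0.115, 0.005], [-0.115, 0.993, 0.001], [-0.005, 0.0, -1.0]]
force: [4.3, 5.3, 3.5]
finger_gap: 0.194
t 4.10 tcp [ 0.5479 -0.1889  0.0802] yaw 96.62 F [4.3 5.3 3.5] gap 0.194
dx 0.0077 dy -0.1021 dz 0.0043 spin 0.0041  dist 51mm
```

View pics/t4.png

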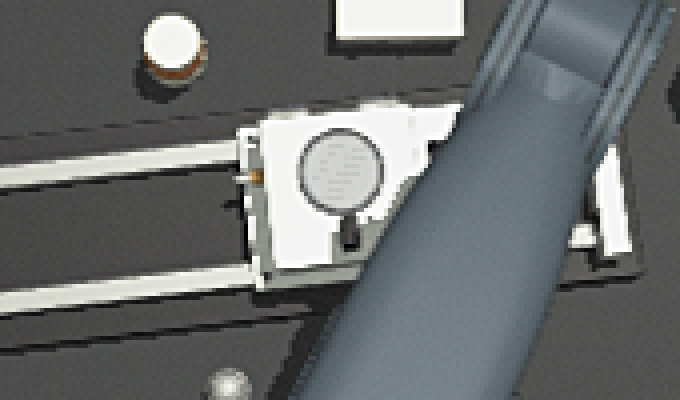

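```bash
python3 -m creep '[{"dx":-0.001,"dy":-0.02,"dz":0,"spin":0,"hand":-1},{"dx":-0.002,"dy":-0.035,"dz":0,"spin":0,"hand":-1},{"dx":-0.003,"dy":-0.05,"dz":0,"spin":0,"hand":-1},{"dx":-0.003,"dy":-0.06,"dz":0,"spin":0,"hand":-1},{"dx":-0.003,"dy":-0.07,"dz":0,"spin":0,"hand":-1}]'; python3 -m creep '[{"dx":0,"dy":-0.004,"dz":0,"spin":0,"hand":-1},{"dx":0,"dy":-0.008,"dz":0,"spin":0,"hand":-1},{"dx":0,"dy":-0.012,"dz":0,"spin":0,"hand":-1},{"dx":0,"dy":-0.014,"dz":0,"spin":0,"hand":-1}]';python3 -m creep '[{"dx":0,"dy":-0.004,"dz":0,"spin":0,"hand":-1},{"dx":0,"dy":-0.008,"dz":0,"spin":0,"hand":-1}]'
```

```text
t: 4.57
tcp_pos: [0.5521, -0.2226, 0.0802]
tool_rot: [[-0.993, -0.115, 0.002], [-0.115, 0.993, 0.001], [-0.002, 0.001, -1.0]]
force: [2.0, 4.3, 5.7]
finger_gap: 0.192
t: 4.9
tcp_pos: [0.553, -0.2294, 0.0802]
tool_rot: [[-0.993, -0.116, 0.002], [-0.116, 0.993, 0.001], [-0.002, 0.0, -1.0]]
force: [1.6, 4.3, 6.3]
finger_gap: 0.191
t: 5.07
tcp_pos: [0.5534, -0.2331, 0.0802]
tool_rot: [[-0.993, -0.116, 0.002], [-0.116, 0.993, 0.001], [-0.002, 0.001, -1.0]]
force: [1.6, 3.4, 5.7]
finger_gap: 0.19
```

```bash
python3 -m creep '[{"dx":0,"dy":-0.004,"dz":0,"spin":0,"hand":-1},{"dx":0,"dy":-0.008,"dz":0,"spin":0,"hand":-1}]';python3 -m creep '[{"dx":0,"dy":-0.004,"dz":0,"spin":0,"hand":-1},{"dx":0,"dy":-0.008,"dz":0,"spin":0,"hand":-1}]';python3 -m creep '[{"dx":0,"dy":-0.004,"dz":0,"spin":0,"hand":-1},{"dx":0,"dy":-0.008,"dz":0,"spin":0,"hand":-1}]'
```

```text
t: 5.23
tcp_pos: [0.5539, -0.2371, 0.0802]
tool_rot: [[-0.993, -0.116, 0.002], [-0.116, 0.993, 0.001], [-0.002, 0.001, -1.0]]
force: [1.8, 3.9, 3.8]
finger_gap: 0.196
t: 5.4
tcp_pos: [0.5544, -0.241, 0.0801]
tool_rot: [[-0.993, -0.116, 0.002], [-0.116, 0.993, 0.001], [-0.002, 0.001, -1.0]]
force: [1.4, 4.6, 5.1]
finger_gap: 0.192
t: 5.57
tcp_pos: [0.5545, -0.2413, 0.0801]
tool_rot: [[-0.993, -0.117, 0.001], [-0.117, 0.993, 0.009], [-0.002, 0.008, -1.0]]
force: [0.6, 16.0, 9.9]
finger_gap: 0.193
```

The carriage stopped (tcp y holds at −0.241 while force rose to 16 N): it's at the stop. I'll let it settle, check, and release.

```bash
python3 -m creep '[{"dx":0,"dy":-0.001,"dz":0,"spin":0,"hand":-1},{"dx":0,"dy":-0.001,"dz":0,"spin":0,"hand":-1}]';python3 -m creep '[{"dx":0,"dy":0.0,"dz":0,"spin":0,"hand":1},{"dx":0,"dy":0,"dz":0,"spin":0,"hand":1},{"dx":0,"dy":0,"dz":0,"spin":0,"hand":1},{"dx":0,"dy":0,"dz":0,"spin":0,"hand":1},{"dx":0,"dy":0,"dz":0,"spin":0,"hand":1}]';python3 -m creep '[{"dx":0,"dy":0.0,"dz":0,"spin":0,"hand":1},{"dx":0,"dy":0,"dz":0,"spin":0,"hand":1}]';  python3 -c "
from h import *
go(.55,-.24,.078,96.5)
p,d=env.snapshot('wrist');cv2.imwrite('pics/w5.png',p)"
```

```text
t: 5.73
tcp_pos: [0.5545, -0.2413, 0.0802]
tool_rot: [[-0.993, -0.118, 0.001], [-0.118, 0.993, 0.009], [-0.002, 0.009, -1.0]]
force: [0.5, 13.5, 8.6]
finger_gap: 0.198
t: 6.15
tcp_pos: [0.5534, -0.2466, 0.0786]
tool_rot: [[-0.993, -0.114, -0.001], [-0.114, 0.993, -0.0], [0.001, -0.0, -1.0]]
force: [-0.2, 0.9, -1.2]
finger_gap: 0.893
t: 6.32
tcp_pos: [0.5538, -0.2464, 0.0791]
tool_rot: [[-0.993, -0.115, -0.0], [-0.115, 0.993, -0.0], [0.0, -0.0, -1.0]]
force: [-0.5, -0.5, 0.7]
finger_gap: 0.999
t 6.32 tcp [ 0.5538 -0.2464  0.0791] yaw 96.58 F [-0.5 -0.5  0.7] gap 0.999
dx 0.0061 dy 0.0136 dz 0.0021 spin 0.0026  dist 8mm
```

View pics/w5.png

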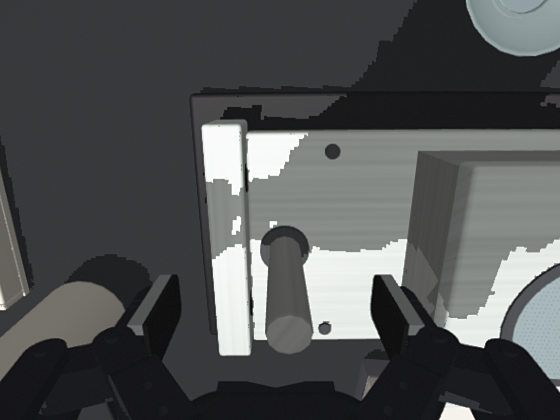

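The plate's edge sits against the stop bar (column ~248), and the fingers are clear of the post. Raising.

```bash
python3 -m creep '[{"dx":0,"dy":0.006,"dz":-0.06,"spin":0,"hand":1},{"dx":0,"dy":0.006,"dz":-0.14,"spin":0,"hand":1},{"dx":0,"dy":0.006,"dz":-0.22,"spin":0,"hand":1},{"dx":0,"dy":0.006,"dz":-0.3,"spin":0,"hand":1},{"dx":0,"dy":0.006,"dz":-0.32,"spin":0,"hand":1}]'; python3 -c "
from h import *
go(.435,-.116,.24,96.5)"
```

```text
t: 6.78
tcp_pos: [0.5559, -0.2445, 0.2479]
tool_rot: [[-0.993, -0.115, 0.011], [-0.115, 0.993, -0.007], [-0.01, -0.008, -1.0]]
force: [0.3, -0.9, 0.5]
finger_gap: 0.999
t 6.78 tcp [ 0.5559 -0.2445  0.2479] yaw 96.60 F [ 0.3 -0.9  0.5] gap 0.999
dx 0.2108 dy 0.2832 dz 0.0115 spin 0.0034  dist 177mm
```

```bash
python3 -m creep '[{"dx":0.211,"dy":0.283,"dz":0.01,"spin":0,"hand":1},{"dx":0.211,"dy":0.283,"dz":0.01,"spin":0,"hand":1},{"dx":0.211,"dy":0.283,"dz":0.01,"spin":0,"hand":1},{"dx":0.211,"dy":0.283,"dz":0.01,"spin":0,"hand":1},{"dx":0.211,"dy":0.283,"dz":0.01,"spin":0,"hand":1}]'; python3 -m creep '[{"dx":0,"dy":0,"dz":0,"spin":0,"hand":1},{"dx":0,"dy":0,"dz":0,"spin":0,"hand":1}]'; python3 -c "
from h import *
import pickle
go(.495,-.122,.20,96.5)
c=env.get_calibration('wrist');p,d=env.snapshot('wrist');cv2.imwrite('pics/w6.png',p);np.save('pics/w6d.npy',d)
pickle.dump(c,open('pics/w6c.pkl','wb'))
p,d=env.snapshot('scene');cv2.imwrite('pics/s6.png',p);crop(p,170,140,330,310,3,'pics/s6c.png')"
```

```text
t: 7.2
tcp_pos: [0.4281, -0.1108, 0.2336]
tool_rot: [[-0.993, -0.117, -0.004], [-0.117, 0.993, 0.003], [0.004, 0.003, -1.0]]
force: [-0.3, -0.4, 0.0]
finger_gap: 1.002
t: 7.37
tcp_pos: [0.433, -0.1149, 0.2347]
tool_rot: [[-0.993, -0.116, 0.002], [-0.116, 0.993, -0.001], [-0.002, -0.002, -1.0]]
force: [0.9, -0.2, -0.7]
finger_gap: 1.0
t 7.37 tcp [ 0.433  -0.1149  0.2347] yaw 96.64 F [ 0.9 -0.2 -0.7] gap 1.000
dx -0.1214 dy -0.0284 dz 0.0698 spin 0.0048  dist 71mm
```

View pics/w6.png

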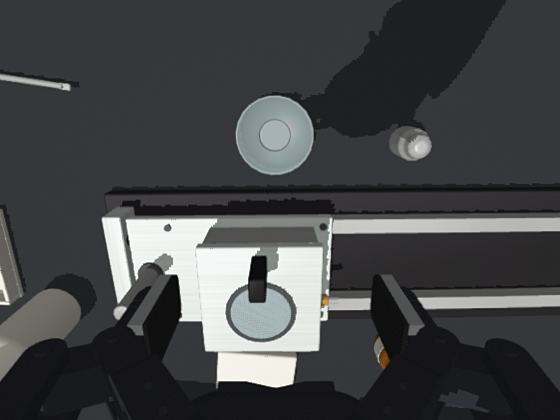

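View pics/s6c.png

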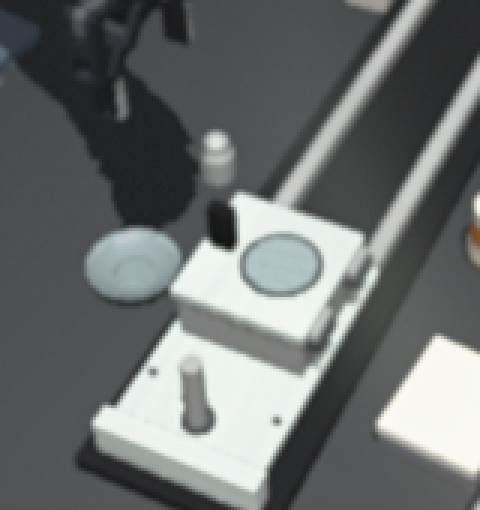

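```bash
python3 - <<'E'
from h import *
import pickle
np.set_printoptions(precision=4,suppress=True)
c=pickle.load(open('pics/w6c.pkl','rb'));d=np.load('pics/w6d.npy');p=cv2.imread('pics/w6.png')
crop(p,220,230,300,320,6,"pics/w6t.png")
cs=env.get_calibration("scene")
b=p[:,:,0].astype(int)
m=(p.max(axis=2)<60)
# points of the tab's top: by depth z
for v in range(256,302,4):
    print(v,pt(c,257,v,d[v,257]),np.where(m[v,235:285])[0][[0,-1]]+235 if m[v,235:285].any() else None)
E
```

```text
256 [ 0.4851 -0.127   0.109 ] [255 265]
260 [ 0.4849 -0.1265  0.117 ] [252 266]
264 [ 0.4847 -0.1261  0.1246] [251 266]
268 [ 0.4852 -0.1258  0.1305] [251 266]
272 [ 0.4845 -0.1254  0.1385] [250 266]
276 [ 0.485  -0.1251  0.1438] [249 265]
280 [ 0.4861 -0.1247  0.148 ] [249 265]
284 [ 0.4897 -0.1244  0.148 ] [248 266]
288 [ 0.4924 -0.124   0.1494] [248 265]
292 [ 0.4967 -0.1237  0.1483] [249 265]
296 [ 0.5002 -0.1233  0.1485] [249 265]
300 [ 0.5036 -0.123   0.1489] [249 264]
```

View pics/w6t.png

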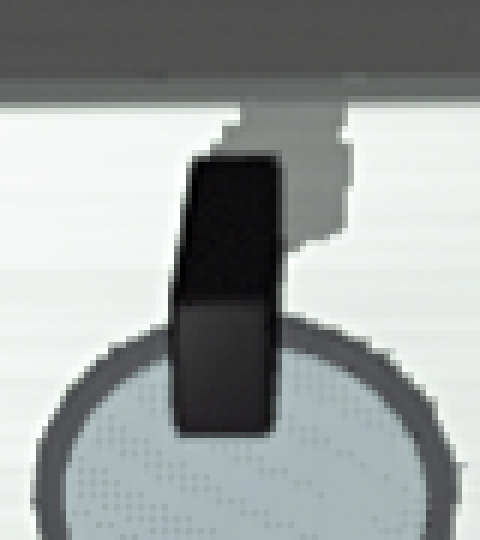

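Tab's top face is centred at (257,291), giving (0.4955,−0.1237,0.1485). That agrees with the dead-reckoned position (0.495,−0.122).

```bash
python3 - <<'E'
from h import *
import pickle
c=pickle.load(open('pics/w6c.pkl','rb'));cs=env.get_calibration('scene')
print(tri([ray(c,257.2,291),ray(cs,244,208.5)]))
go(.4955,-.1245,.17,96.5)
E
```

```text
(array([ 0.49612517, -0.12254335,  0.14915239]), [np.float64(0.001306500584878613), np.float64(0.0013065005848787174)])
t 7.47 tcp [ 0.4337 -0.1157  0.2345] yaw 96.57 F [-0.3  0.9 -0.2] gap 1.001
dx -0.1207 dy -0.0316 dz 0.1293 spin 0.0024  dist 90mm
```

```bash
python3 -m creep '[{"dx":-0.07,"dy":-0.032,"dz":0,"spin":0.002,"hand":1},{"dx":-0.121,"dy":-0.032,"dz":0.03,"spin":0.002,"hand":1},{"dx":-0.121,"dy":-0.032,"dz":0.1,"spin":0.002,"hand":1},{"dx":-0.121,"dy":-0.032,"dz":0.129,"spin":0.002,"hand":1},{"dx":-0.121,"dy":-0.032,"dz":0.129,"spin":0.002,"hand":1}]'; python3 -m creep '[{"dx":0,"dy":0,"dz":0,"spin":0,"hand":1}]'; python3 -c "
from h import *
import pickle
go(.4955,-.1247,.113,96.5)
c=env.get_calibration('wrist');p,d=env.snapshot('wrist');cv2.imwrite('pics/w7.png',p);np.save('pics/w7d.npy',d)
pickle.dump(c,open('pics/w7c.pkl','wb'))"
```

```text
t: 7.88
tcp_pos: [0.493, -0.1237, 0.1642]
tool_rot: [[-0.994, -0.113, -0.009], [-0.113, 0.994, 0.003], [0.009, 0.004, -1.0]]
force: [-0.3, 0.3, -0.0]
finger_gap: 1.0
t: 7.97
tcp_pos: [0.4945, -0.1243, 0.1684]
tool_rot: [[-0.994, -0.113, -0.003], [-0.113, 0.994, 0.001], [0.003, 0.001, -1.0]]
force: [-0.7, -0.6, 0.2]
finger_gap: 0.999
t 7.97 tcp [ 0.4945 -0.1243  0.1684] yaw 96.49 F [-0.7 -0.6  0.2] gap 0.999
dx -0.0023 dy -0.0013 dz 0.1108 spin -0.0004  dist 55mm
```

View pics/w7.png

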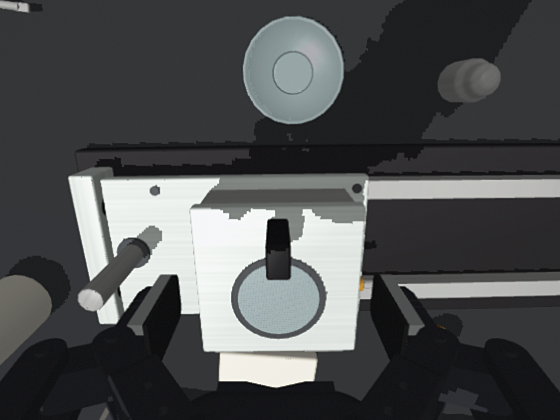

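The tab (278,263) is centred between the fingers and the post is clear of the left finger. Descending.

```bash
python3 -m creep '[{"dx":-0.002,"dy":-0.002,"dz":0.04,"spin":0,"hand":1},{"dx":-0.002,"dy":-0.002,"dz":0.08,"spin":0,"hand":1},{"dx":-0.002,"dy":-0.002,"dz":0.1,"spin":0,"hand":1},{"dx":-0.002,"dy":-0.002,"dz":0.11,"spin":0,"hand":1},{"dx":-0.002,"dy":-0.002,"dz":0.11,"spin":0,"hand":1}]'; python3 -c "
from h import *
import pickle
go(.4955,-.1247,.113,96.5)
c=env.get_calibration('wrist');p,d=env.snapshot('wrist');cv2.imwrite('pics/w8.png',p);np.save('pics/w8d.npy',d)
pickle.dump(c,open('pics/w8c.pkl','wb'))"
```

```text
t: 8.43
tcp_pos: [0.4955, -0.1246, 0.1148]
tool_rot: [[-0.994, -0.114, -0.0], [-0.114, 0.994, 0.0], [0.0, 0.0, -1.0]]
force: [0.4, -0.6, 0.0]
finger_gap: 1.003
t 8.43 tcp [ 0.4955 -0.1246  0.1148] yaw 96.53 F [ 0.4 -0.6  0. ] gap 1.003
dx 0.0001 dy -0.0001 dz 0.0036 spin 0.0009  dist 2mm
```

View pics/w8.png

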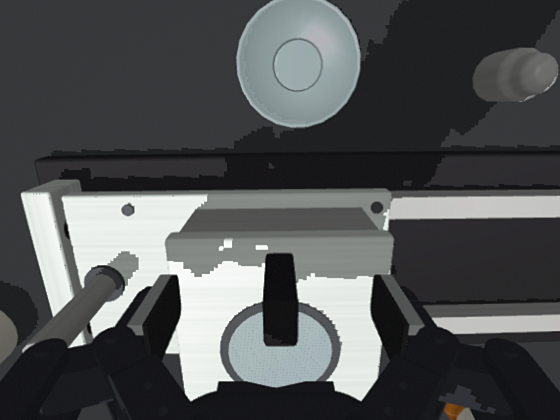

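The tab sits slightly towards the right (+y) finger, so that finger touches first and pushes towards the stop, as wanted. Closing.

```bash
python3 -m creep '[{"dx":0,"dy":0,"dz":0.002,"spin":0,"hand":-1},{"dx":0,"dy":0,"dz":0.002,"spin":0,"hand":-1},{"dx":0,"dy":0,"dz":0.002,"spin":0,"hand":-1},{"dx":0,"dy":0,"dz":0.002,"spin":0,"hand":-1},{"dx":0,"dy":0,"dz":0.002,"spin":0,"hand":-1}]'; python3 -m creep '[{"dx":0,"dy":0,"dz":0,"spin":0,"hand":-1},{"dx":0,"dy":0,"dz":0,"spin":0,"hand":-1},{"dx":0,"dy":0,"dz":0,"spin":0,"hand":-1},{"dx":0,"dy":0,"dz":0,"spin":0,"hand":-1}]'; python3 -c "
from h import *
go(.4955,-.1247,.113,96.5)"
```

```text
t: 8.9
tcp_pos: [0.4959, -0.1246, 0.1143]
tool_rot: [[-0.993, -0.114, 0.001], [-0.114, 0.993, -0.0], [-0.001, -0.0, -1.0]]
force: [0.4, 0.4, 0.5]
finger_gap: 0.299
t: 9.23
tcp_pos: [0.4956, -0.1227, 0.1142]
tool_rot: [[-0.993, -0.116, 0.0], [-0.116, 0.993, 0.003], [-0.001, 0.003, -1.0]]
force: [-0.3, 4.5, 2.4]
finger_gap: 0.149
t 9.23 tcp [ 0.4956 -0.1227  0.1142] yaw 96.66 F [-0.3  4.5  2.4] gap 0.149
dx 0.0006 dy -0.0039 dz 0.0025 spin 0.0053  dist 2mm
```

Gripped (gap matches the tab), with 4.5 N biasing it towards the stop. Now pulling up gently.

```bash
python3 -m creep '[{"dx":0,"dy":0,"dz":-0.004,"spin":0,"hand":-1},{"dx":0,"dy":0,"dz":-0.006,"spin":0,"hand":-1},{"dx":0,"dy":0,"dz":-0.008,"spin":0,"hand":-1}]';python3 -m creep '[{"dx":0,"dy":0,"dz":-0.002,"spin":0,"hand":-1},{"dx":0,"dy":0,"dz":-0.004,"spin":0,"hand":-1}]'
```

```text
t: 9.48
tcp_pos: [0.4957, -0.1227, 0.1149]
tool_rot: [[-0.993, -0.116, -0.001], [-0.116, 0.993, 0.004], [0.0, 0.004, -1.0]]
force: [7.9, 3.8, -14.1]
finger_gap: 0.153
t: 9.65
tcp_pos: [0.4957, -0.1227, 0.115]
tool_rot: [[-0.993, -0.116, -0.002], [-0.116, 0.993, 0.004], [0.001, 0.005, -1.0]]
force: [10.1, 3.5, -20.9]
finger_gap: 0.155
```

```bash
python3 -m creep '[{"dx":-0.004,"dy":0,"dz":-0.001,"spin":0,"hand":-1},{"dx":-0.007,"dy":0,"dz":-0.002,"spin":0,"hand":-1}]'; python3 -c "
from h import *
go(.5,-.1247,.113,96.5);print(env.observe()['moment'])"
```

```text
t: 9.82
tcp_pos: [0.4957, -0.1226, 0.1152]
tool_rot: [[-0.993, -0.115, -0.01], [-0.115, 0.993, 0.003], [0.009, 0.004, -1.0]]
force: [-1.4, 1.0, -19.7]
finger_gap: 0.161
t 9.82 tcp [ 0.4957 -0.1226  0.1152] yaw 96.61 F [ -1.4   1.  -19.7] gap 0.161
dx -0.0080 dy -0.0051 dz 0.0044 spin 0.0035  dist 5mm
[-0.11619946  0.02211423  0.36023463]
```

```bash
python3 -m creep '[{"dx":0,"dy":-0.003,"dz":-0.002,"spin":0,"hand":-1},{"dx":0,"dy":-0.003,"dz":-0.003,"spin":0,"hand":-1}]'; python3 -c "
from h import *
import pickle
go(.5,-.1247,.113,96.5);print(env.observe()['moment'])
c=env.get_calibration('wrist');p,d=env.snapshot('wrist');cv2.imwrite('pics/w9.png',p);np.save('pics/w9d.npy',d)
pickle.dump(c,open('pics/w9c.pkl','wb'))"
```

```text
t: 9.98
tcp_pos: [0.4971, -0.1225, 0.1183]
tool_rot: [[-0.993, -0.116, -0.006], [-0.116, 0.993, 0.008], [0.006, 0.008, -1.0]]
force: [3.2, 8.7, -3.0]
finger_gap: 0.155
t 9.98 tcp [ 0.4971 -0.1225  0.1183] yaw 96.65 F [ 3.2  8.7 -3. ] gap 0.155
dx -0.0053 dy -0.0051 dz 0.0104 spin 0.0049  dist 6mm
[ 1.35196127 -0.06169022  0.407703  ]
```

View pics/w9.png

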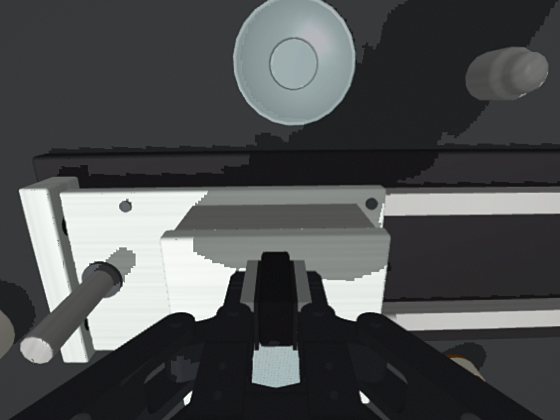

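The gasket let go (vertical pull fell from 20 N to 3 N; about 4 mm of rise). I'm following the hinge arc slowly up to ~20 mm of gap.

```bash
python3 -m creep '[{"dx":-0.002,"dy":0,"dz":-0.004,"spin":0,"hand":-1},{"dx":-0.004,"dy":0,"dz":-0.008,"spin":0,"hand":-1},{"dx":-0.006,"dy":0,"dz":-0.012,"spin":0,"hand":-1},{"dx":-0.008,"dy":0,"dz":-0.016,"spin":0,"hand":-1},{"dx":-0.008,"dy":0,"dz":-0.016,"spin":0,"hand":-1}]'; python3 -c "
from h import *
go(.5036,-.1218,.13,96.5);print(env.observe()['moment'])"
```

```text
t: 10.45
tcp_pos: [0.5026, -0.1219, 0.1292]
tool_rot: [[-0.993, -0.116, -0.002], [-0.116, 0.993, 0.007], [0.001, 0.007, -1.0]]
force: [2.5, 9.6, -11.2]
finger_gap: 0.151
t 10.45 tcp [ 0.5026 -0.1219  0.1292] yaw 96.68 F [  2.5   9.6 -11.2] gap 0.151
dx -0.0020 dy -0.0001 dz -0.0017 spin 0.0061  dist 1mm
[1.2856158  0.02906963 0.2816037 ]
```

```bash
python3 -m creep '[{"dx":0,"dy":0,"dz":0,"spin":0,"hand":-1},{"dx":0,"dy":0,"dz":0,"spin":0,"hand":-1}]'; python3 -c "
from h import *
import pickle
for n in ['wrist','scene','top']:
    c=env.get_calibration(n);p,d=env.snapshot(n);cv2.imwrite('pics/%s10.png'%n,p);np.save('pics/%s10d.npy'%n,d);pickle.dump(c,open('pics/%s10c.pkl'%n,'wb'))
crop(cv2.imread('pics/scene10.png'),170,140,330,310,3,'pics/s10c.png')
"
```

```text
t: 10.62
tcp_pos: [0.5025, -0.1219, 0.1291]
tool_rot: [[-0.993, -0.116, -0.002], [-0.116, 0.993, 0.007], [0.001, 0.007, -1.0]]
force: [3.2, 8.8, -11.3]
finger_gap: 0.156
```

View pics/wrist10.png

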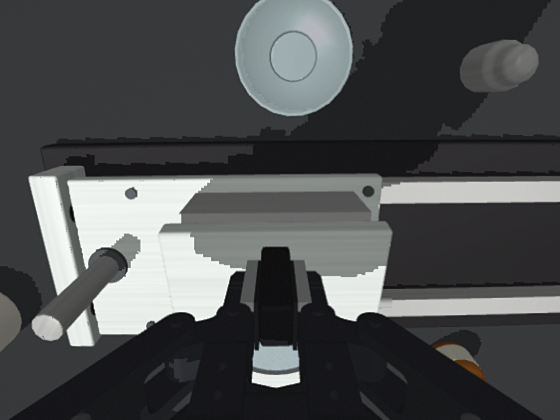

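View pics/s10c.png

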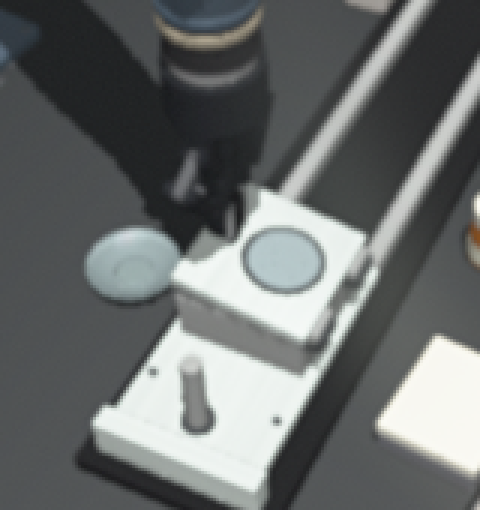

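View pics/top10.png

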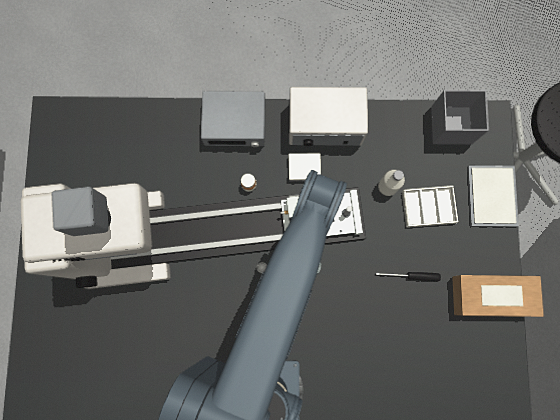

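The wrist view shows the lid raised (near edge at row ~228) with the tab still in the fingers, and the plate touching the stop bar. I'll measure the lid's tilt from depth.

```bash
cat > lid.py <<'E'
from h import *
import pickle,sys
np.set_printoptions(precision=4,suppress=True)
def fit(wp,boxes):
    c=pickle.load(open(f'pics/{wp}c.pkl','rb'));d=np.load(f'pics/{wp}d.npy')
    P=np.array([pt(c,u,v,d[v,u]) for (u0,u1,v0,v1) in boxes for u in range(u0,u1,4) for v in range(v0,v1,4) if d[v,u]>0])
    s=P@np.array([.9934,.1149,0]); l=P@np.array([-.1149,.9934,0])
    A=np.c_[s,l,np.ones(len(s))]
    k,*_=np.linalg.lstsq(A,P[:,2],rcond=None);r=P[:,2]-A@k
    ok=abs(r)<.004;k,*_=np.linalg.lstsq(A[ok],P[ok,2],rcond=None);r=P[ok,2]-A[ok]@k
    print(wp,"tilt rad %.3f (along-slide %.3f) n %d rms %.4f s %.3f..%.3f z at near %.4f"%(-np.arctan(k[0]),np.arctan(k[1]),ok.sum(),r.std(),s.min(),s.max(),P[:,2].max()),"z(s=.420)=%.4f z(s=.536)=%.4f"%tuple(k[0]*q+k[1]*l.mean()+k[2] for q in(.420,.536)))
E
python3 - <<'E'
from lid import *
fit('w7',[(205,235,225,340),(330,355,225,300)])
fit('w8',[(185,225,250,340),(340,365,250,290)])
fit('w9',[(175,220,250,310),(335,375,250,290)])
fit('wrist10',[(175,220,240,310),(335,375,240,290)])
c=pickle.load(open('pics/wrist10c.pkl','rb'));d=np.load('pics/wrist10d.npy')
for v in range(196,250,4): print(v,pt(c,200,v,d[v,200]),pt(c,350,v,d[v,350]))
E
```

```text
w7 tilt rad -0.002 (along-slide 0.000) n 364 rms 0.0006 s 0.473..0.564 z at near 0.1065 z(s=.420)=0.1046 z(s=.536)=0.1048
w8 tilt rad -0.005 (along-slide -0.001) n 297 rms 0.0005 s 0.467..0.522 z at near 0.1062 z(s=.420)=0.1044 z(s=.536)=0.1050
w9 tilt rad 0.037 (along-slide -0.002) n 279 rms 0.0005 s 0.468..0.502 z at near 0.1102 z(s=.420)=0.1107 z(s=.536)=0.1064
wrist10 tilt rad 0.144 (along-slide -0.004) n 341 rms 0.0005 s 0.468..0.512 z at near 0.1710 z(s=.420)=0.1278 z(s=.536)=0.1109
196 [ 0.487  -0.175   0.0585] [ 0.4749 -0.0767  0.0614]
200 [ 0.487  -0.1732  0.0669] [ 0.4749 -0.0789  0.0713]
204 [ 0.4866 -0.1714  0.076 ] [ 0.4754 -0.0804  0.0785]
208 [ 0.4865 -0.1697  0.0839] [ 0.4756 -0.0822  0.0865]
212 [ 0.4857 -0.1679  0.0927] [ 0.4765 -0.083   0.0912]
216 [ 0.4888 -0.1682  0.0911] [ 0.4786 -0.0828  0.0922]
220 [ 0.4907 -0.1678  0.0923] [ 0.4809 -0.0825  0.0925]
224 [ 0.4851 -0.1639  0.1123] [ 0.4753 -0.0886  0.1153]
228 [ 0.4851 -0.1629  0.1174] [ 0.4758 -0.0895  0.1197]
232 [ 0.4857 -0.1621  0.121 ] [ 0.4773 -0.0896  0.1214]
236 [ 0.4871 -0.1617  0.1226] [ 0.4795 -0.0891  0.121 ]
240 [ 0.4898 -0.1619  0.1212] [ 0.4813 -0.0888  0.1216]
244 [ 0.4924 -0.1619  0.1203] [ 0.4836 -0.0883  0.1212]
248 [ 0.4948 -0.1619  0.1198] [ 0.4869 -0.0871  0.1187]
```

Lid tilt is 0.145 rad, about 17 mm of gap. A small extra lift will centre it near 20 mm.

```bash
python3 -m creep '[{"dx":-0.002,"dy":0,"dz":-0.003,"spin":0,"hand":-1},{"dx":-0.003,"dy":0,"dz":-0.006,"spin":0,"hand":-1},{"dx":-0.003,"dy":0,"dz":-0.006,"spin":0,"hand":-1},{"dx":-0.003,"dy":0,"dz":-0.006,"spin":0,"hand":-1}]'; python3 - <<'E'
from lid import *
go(.5036,-.1218,.13,96.5)
n='wrist'
c=env.get_calibration(n);p,d=env.snapshot(n);cv2.imwrite('pics/w11.png',p);np.save('pics/w11d.npy',d);pickle.dump(c,open('pics/w11c.pkl','wb'))
fit('w11',[(175,220,240,310),(335,375,240,290)])
E
```

```text
t: 11.1
tcp_pos: [0.5042, -0.1217, 0.1319]
tool_rot: [[-0.993, -0.116, -0.002], [-0.116, 0.993, 0.007], [0.001, 0.007, -1.0]]
force: [3.1, 9.4, -11.4]
finger_gap: 0.154
t 11.10 tcp [ 0.5042 -0.1217  0.1319] yaw 96.69 F [  3.1   9.4 -11.4] gap 0.154
dx 0.0012 dy -0.0002 dz 0.0038 spin 0.0062  dist 2mm
w11 tilt rad 0.175 (along-slide -0.002) n 344 rms 0.0005 s 0.469..0.515 z at near 0.1750 z(s=.420)=0.1327 z(s=.536)=0.1122
```

View pics/w11.png

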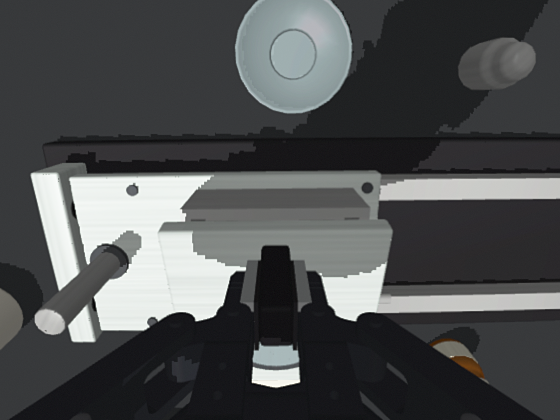

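The tilt is 0.175 rad (about 20 mm), and the plate's left edge still meets the stop bar. I'll hold for a moment to confirm it's steady.

```bash
python3 -m creep '[{"dx":0,"dy":0,"dz":0,"spin":0,"hand":-1},{"dx":0,"dy":0,"dz":0,"spin":0,"hand":-1},{"dx":0,"dy":0,"dz":0,"spin":0,"hand":-1},{"dx":0,"dy":0,"dz":0,"spin":0,"hand":-1},{"dx":0,"dy":0,"dz":0,"spin":0,"hand":-1}]'; python3 -m creep '[{"dx":0,"dy":0,"dz":0,"spin":0,"hand":-1},{"dx":0,"dy":0,"dz":0,"spin":0,"hand":-1},{"dx":0,"dy":0,"dz":0,"spin":0,"hand":-1},{"dx":0,"dy":0,"dz":0,"spin":0,"hand":-1},{"dx":0,"dy":0,"dz":0,"spin":0,"hand":-1}]'; python3 - <<'E'
from lid import *
n='wrist'
c=env.get_calibration(n);p,d=env.snapshot(n);cv2.imwrite('pics/w12.png',p);np.save('pics/w12d.npy',d);pickle.dump(c,open('pics/w12c.pkl','wb'))
fit('w12',[(175,220,240,310),(335,375,240,290)])
crop(p,20,150,120,350,3,'pics/w12s.png')
E
```

```text
t: 11.57
tcp_pos: [0.5042, -0.1217, 0.1319]
tool_rot: [[-0.993, -0.116, -0.002], [-0.116, 0.993, 0.007], [0.001, 0.007, -1.0]]
force: [3.1, 9.2, -11.5]
finger_gap: 0.158
t: 11.98
tcp_pos: [0.5042, -0.1217, 0.1319]
tool_rot: [[-0.993, -0.116, -0.002], [-0.116, 0.993, 0.007], [0.001, 0.007, -1.0]]
force: [3.3, 8.8, -11.9]
finger_gap: 0.152
w12 tilt rad 0.179 (along-slide -0.004) n 345 rms 0.0005 s 0.469..0.515 z at near 0.1743 z(s=.420)=0.1330 z(s=.536)=0.1120
```

View pics/w12s.png

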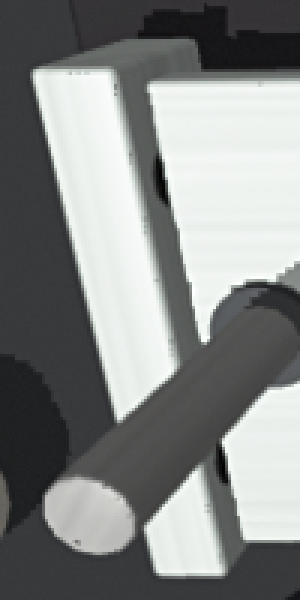

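The plate rests on the stop's two black bumpers, and the lid and pose are steady. Handing in.

```bash
python3 -c "
from cell import env
print(env.close_job())"
```

```text
the job is handed in; nothing more can be done
None
```

The carriage is against its end stop and the lid is held ajar in the gripper, with about 20 mm of gap at the tab side. I handed the job in at about 12 s.

- **Carriage:** I gripped the post and slid the carriage about 0.21 m with the lid shut. It stopped moving as the force rose to 16 N.
- **Lid:** I gripped the tab with a slight bias towards the stop and pulled up until the gasket let go. I then followed the hinge arc slowly.
- **Last checks:**
  - Lid tilt from wrist-camera depth was 0.175 to 0.179 rad, and the pose stayed steady for 0.9 s.
  - The plate was resting on the stop's bumpers, with about 9 N pushing it there.
  - Nothing else on the bench looked moved. I judged this by eye from the pictures, and the arm hid the objective and dish in the last top view.
- **Disagreements:**
  - The gasket broke at a measured pull of about 20 N, more than the 12 to 15 N given.
  - The wrist still reads about 11 N of downward load, more than the lid's weight. I think this is the pads resisting the tab's rotation, but I did not confirm it.

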